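# Unlatch a junction box and hold its lid at 60 degrees for inspection

## Robot

A 6-joint arm with a two-finger parallel gripper is mounted at the origin on the work surface. World frame = base frame: x ahead of the robot, y to its left, z up, the work surface at z = 0. Lengths are in m, angles in rad, forces in N, time in s.
With the tool pointing down it reaches from about 0.375 to 0.975 m from the base axis. Payload 3.8 kg.
Tool frame: the origin (TCP) lies between the finger pads, 19 mm behind the fingertips; this is the grasp point; z points along the fingers, y is the line along which they close (so a half turn about z gives the same grasp; the last joint's range is limited). The gripper opens to 85 mm and grips with 20 to 120 N. Pads are 22 mm wide; open, the fingers measure 114 mm over their backs; the gripper's body (76 mm by 85 mm) begins 54 mm behind the grasp point. The pads swing forward as they close: fully open they stand 13 mm farther back than shut.
Start: joints at [-1.321, 0.264, 1.604, -0, 1.274, -0.037], TCP at [0.191, -0.647, 0.25] pointing down, gripper open.
Joint ranges: [-2.63, 2.63], [-0.94, 2.18], [0.31, 2.57], [-1.31, 4.45], [0, 2.66], [-2.55, 2.55]. Speed limits (rad/s): [2.57, 2.57, 3.14, 3.14, 3.14, 3.14].

## Interface

Orientations are given as a rotation vector (axis times angle).
In Python, from workcell import status, read_camera, workorder, masks_of gives the robot as it stands.
- The arm moves only by the tool drive_tool, never from a script. Its argument "rows" is a list of rows, each a list of 7 numbers: the turn, a rotation vector about the tool's x, y, z in degrees, then the shift along the tool's x, y, z in m, then the opening, from 0 (shut) to 1 (fully open). In form: [[ax, ay, az, tx, ty, tz, claw], ...]. A call has 1 to 8 rows; each row shifts and turns the commanded pose from where the row before left it, along the tool's axes as they then stand; what a row does not reach is not made up. A row lasts 1/12 s, in which the tool goes at most 41.7 mm and 7.16 degrees, less where a joint would pass 70% of its speed; a pose out of reach is approached as far as the arm can. A call is refused whole if a number of a shift passes 0.0417 or a number of a turn 7.16, either way. A call with a gripper value outside its range is refused whole. The fingers move at their own pace and stop on an object; "force" is the grip in N (left out, the last holds). Time passes only in rows, so rows that do not move let the fingers close. It gives the time, the measured TCP pose, the force, the opening and the grip force at its end, in the units of the state.
- status.read_state(): the state, without advancing time (a new reading comes with each control period).
- read_camera(name): name is "scene" or "top" or "wrist"; returns a dict with "color" (384x512x3 uint8, red, green, blue), "intrinsics" (3x3 intrinsics, pixels), "world_from_camera" (4x4, takes a point from camera to world coordinates); the wrist camera has in their place "mount" (4x4, takes a point from camera to tool coordinates, whose origin is the TCP and whose axes are the flange's). Camera axes: x right, y up, looking along -z (the intrinsics and any distortion apply to the point x, -y, -z); pixel columns grow to the right and rows downward; lengths in m; the calibration is good to about 2 mm. The wrist camera is an equidistant fisheye: a pixel r from the principal point sees the ray r / f radians off the axis. A picture is of the moment at which its call begins: read the wrist's pose just before it. There is no depth.
- workorder.finish_job(): hands the job in; it is judged then, once.
Trained networks look in a picture, given as the dict that the camera call returned (one of the last four; its "shot" number tells which), for a name from the list of things; names that differ only in an ending like _2 or _b are one class to them, and where a whole thing is asked for, a point or a joint stands for the part that bears it (a point fixed in the world has none). Each returns a list of dicts, best first, with "score" (0 to 1); they miss things now and then, are a little off and sometimes report something else, mostly with a low value. They report only what shows in the picture. A call takes as long as a camera call.
- masks_of(picture, name): "mask" (384x512 bool, what is visible of it) and "bbox" ([left, top, right, bottom] in pixels, round what is visible of it).
The state is a dict: "time": time; "q": joint angles; "joint_vel": joint speeds; "joint_torque": joint torques, N m; "tool_pos": TCP position; "tcp_rot": TCP orientation; "wrist_force": force on the tool from outside, world axes, zero at the start; "torque": the same for the moment, N m; "width": opening from 0.0 (shut) to 1.0 (fully open); "grip_force": force on a finger pad.
Only numpy, scipy, OpenCV 4.12 (cv2) and the standard library are available. Lean on these libraries where they do the work, as an engineer would, in place of code of your own. Each camera call takes 0.05 s, during which the arm holds its last target. There are 200 camera calls.

## Task

On the hinged junction box, turn the side latch clockwise (seen from above) until it clicks past its detent into the open position, then take the lid by its pull tab, lift it to 60 degrees from shut and keep holding it there, still, by the tab so the terminals can be inspected. The sprung lid falls shut if released, so your program finishes while the gripper is still holding it. Leave the loose parts around it where they are.

Things in the scene. Friction and masses are not known exactly. Their poses are not given: they have to be found in the camera images.
- jbox: Light grey plastic junction box fixed to the bench, 150 (x) by 170 (y) mm, 87 mm high with lid shut; two white cable glands on its -y side, a latch on its +y side, terminals inside. Origin at the centre of its underside; x points from the lid's free front edge (with the tab) to its hinge edge, z up. Left or right on the bench, turned up to 0.35 rad.
- latch_grip (a point): Point on the latch's vertical turning axis, 125 mm above the bench, 109 mm to +y of the box's origin; turns with the latch. The latch is a black upright paddle 42 mm long (the point's y) and 12 mm thick (the point's x), centred on the axis, its top 12 mm above this point, its foot 30 mm below it, standing on a flat steel tongue.
- latch_tongue (a point): Tip of the latch's steel tongue, 42 mm from the turning axis towards latch_grip's -y, 92 mm above the bench. The tongue is 14 mm wide and 6 mm thick, its underside 2 mm above the lid's top. While latched it lies over the lid's edge and the lid cannot be lifted.
- latch (a joint): Latch angle, rad: 0 latched (tongue and paddle along the box's y), growing clockwise from above to 1.4 open, with a stop at each end. A spring detent pushes back towards 0 with up to about 0.13 N m, gives way at 0.7, then carries the latch on to 1.4, where it stays by itself. The tongue clears the lid above about 1.2.
- lid: The box's light grey hinged lid with its pull tab. Origin on the hinge line (as lid_hinge); the lid lies towards its own -x, its own z is square to it, up when shut.
- lid_angle (a joint): Opening angle of the lid, rad: 0 shut, growing as the front edge rises, stop at 1.48; 60 degrees is 1.047. The lid weighs about 0.3 kg and a hinge spring also pulls it shut from any angle (about 2 N upward at the tab starts it).
- lid_hinge (a point): Centre of the lid's hinge line, 79 mm to +x from the box's origin and 77 mm above the bench. The hinge line is level, along the box's y; lid 152 by 172 mm, 10 mm thick (12 mm in its middle), its underside at hinge height when shut.
- pull_tab (a point): Grey tab at the middle of the lid's front edge, moving with the lid: a round bar 16 mm thick, 24 mm long along the box's y, on an 8 mm thick stem. Origin at the bar's centre, 31 mm beyond the lid's edge, 186 mm from the hinge line along the lid, 5 mm above it square to the lid; shut: 82 mm above the bench. Pinched on its flat ends, tool down, it pivots in the fingers as the lid swings.
- screwbox: A similar light grey box with a screwed-down lid, 144 by 154 by 70 mm, no latch or tab, fixed to the bench at the other place. Not part of the job. Origin at the centre of its underside.
- gland_a: White plastic cable gland standing on the bench, 40 mm wide, 34 mm high; loose bystander. Origin at the centre of its foot.
- nut: White plastic gland nut, a ring 42 mm across, 9 mm high, lying on the screw-lid box; loose bystander. Origin at the centre of its underside.
- driver: Screwdriver 200 mm long lying on the bench at the left; loose bystander. Origin on its underside.
- bin: Open blue plastic bin, 130 by 100 by 55 mm, at the right; loose bystander. Origin at the centre of its underside.
- gland_b: White cable gland, 40 mm wide, 34 mm high, standing in the blue bin; loose bystander. Origin at the centre of its foot.
- terminal: Grey terminal block, 40 by 24 by 36 mm, on the bench beyond the boxes; loose bystander. Origin at the centre of its underside.
- cover: Grey blanking cover, a plate 40 by 90 by 10 mm, lying on the bench beyond the boxes; loose bystander. Origin at the centre of its underside.

How it is judged:
On the way, in this order (a step that is already met when the one before it is completed fails the run):
1. the latch has clicked over to open while the lid is still shut (value of joint latch above 1.25 rad and value of joint lid_angle below 0.1 rad), for 0.2 s.
2. the lid is lifted by the fingers on the pull tab (value of joint lid_angle above 0.3 rad and contact force between the fingers and lid above 0.3 N and distance between the grasp point and pull_tab below 0.05 m), for 0.1 s.
At the end, for the whole second after the job is handed in: The latch is open (above 1.25 rad); the lid stands still (under 0.05 rad/s) at 60 degrees, 5 degrees either way, with the fingers touching it (over 0.3 N) and the TCP within 50 mm of its pull tab; every loose part is within 20 mm of where it was, so only the gripper carries the lid (value of joint lid_angle between 0.96 and 1.134 rad and velocity of joint lid_angle between -0.05 and 0.05 rad/s and contact force between the fingers and lid above 0.3 N and distance between the grasp point and pull_tab below 0.05 m and value of joint latch above 1.25 rad and distance of each of gland_a, nut, driver, bin, gland_b, terminal, cover from where it was at the start of the episode below 0.02 m); the arm keeps its last pose, push and grip.
It fails at once if a loose bystander is moved more than 20 mm (distance of any of gland_a, nut, driver, bin, gland_b, terminal, cover from where it was at the start of the episode above 0.02 m).
It also fails if it takes over 54 s, if anything falls off the work surface, if the arm or the gripper's body presses on something with over 40 N, if the wrist force passes 120 N, or if a joint passes its speed limit or range.

## Working session

There is one attempt and no reset: what is moved stays moved. The work goes in short steps, Python scripts to look and compute and a tool call to move; the robot and the scene stay as the last step left them, time stands still between calls to the robot, and variables do not carry over. Pictures are saved under pics/ and viewed, at most 10 in all, crops included, and the job is handed in when it is done.

Besides the shell and the picture viewer there is one more tool, called after "Request:" by a JSON object that holds its "method" and its "body". drive_tool: Moves the arm, as the interface text tells. Its arguments: {"type":"object","properties":{"rows":{"type":"array"},"force":{"type":"number"}},"required":["rows"]}

```bash
mkdir -p pics; ls; cat > h.py <<'E'
import numpy as np, cv2
from scipy.spatial.transform import Rotation as R
from workcell import status, read_camera, workorder, masks_of
def save(img,n): cv2.imwrite('pics/'+n,img[:,:,::-1])
def proj(pic,P):
    T=np.linalg.inv(pic['world_from_camera']); p=(T[:3,:3]@np.atleast_2d(P).T).T+T[:3,3]
    K=np.array(pic['intrinsics']); q=np.c_[p[:,0]/-p[:,2],-p[:,1]/-p[:,2],np.ones(len(p))]
    return (K@q.T).T[:,:2]
def plane(pic,uv,z):
    K=np.array(pic['intrinsics']); T=np.array(pic['world_from_camera'])
    d=np.linalg.inv(K)@[uv[0],uv[1],1]; d=T[:3,:3]@np.array([d[0],-d[1],-d[2]])
    return T[:3,3]+d*(z-T[2,3])/d[2]
E
python3 - <<'E'
from h import *
s=status.read_state(); print(s)
t=read_camera('top'); c=read_camera('scene')
save(np.vstack([t['color'],c['color']])[:, :],'a.png') if 0 else save(cv2.resize(np.hstack([t['color'],c['color']]),(800,300)),'a0.png')
save(cv2.resize(t['color'],(800,600)),'top.png')
print(t['world_from_camera'],t['intrinsics'],c['world_from_camera'])
for n in ['jbox','latch_grip','latch_tongue','pull_tab','lid','screwbox','gland_a','nut','driver','bin','terminal','cover']:
  for p,l in ((t,'t'),(c,'c')):
    for m in masks_of(p,n)[:2]:
        ys,xs=np.nonzero(m['mask']); print(n,l,round(m['score'],2),m['bbox'],xs.mean().round(1),ys.mean().round(1),plane(p,(xs.mean(),ys.mean()),.08 if l=='t' else .08).round(3))
E
```

```text
pics
{'time': 0.0, 'q': array([-1.32086831e+00,  2.64756628e-01,  1.60539668e+00,  1.15287432e-05,
        1.27367291e+00, -3.69041896e-02]), 'joint_vel': array([ 0.00021468,  0.0004726 , -0.00126349, -0.00097127, -0.00025995,
        0.00013595]), 'joint_torque': array([-1.42369005e-03, -5.15115058e+01, -3.67310643e+01, -2.21245136e-05,
        1.29829219e-02,  2.48039652e-05]), 'tool_pos': array([ 0.19079569, -0.64675273,  0.24864738]), 'tcp_rot': array([-3.10714105e+00, -4.48689194e-01,  3.55524605e-04]), 'wrist_force': array([ 0.33413775, -0.49797623, -0.82016255]), 'torque': array([0.02121754, 0.01010867, 0.0343259 ]), 'grip_force': 0.0, 'width': 1.0011982482509958}
[[ 0.00238906  0.9781214  -0.20802119  0.35551787]
 [-0.99998353  0.00125116 -0.00560154 -0.02212924]
 [-0.00521872  0.20803114  0.97810828  1.19091363]
 [ 0.          0.          0.          1.        ]] [[349.74844106   0.         257.97086061]
 [  0.         349.74844106 187.11878251]
 [  0.           0.           1.        ]] [[ 0.83982623 -0.34348808  0.42036631  1.08131605]
 [ 0.54264695  0.5526436  -0.63254987
[... 1626 characters left out ...]
.541 0.381 0.08 ]
bin t 0.85 [379.7, 208.4, 419.0, 246.4] 400.0 225.6 [ 0.468 -0.466  0.08 ]
bin c 0.75 [71.0, 284.1, 150.8, 355.4] 113.2 317.7 [ 0.508 -0.505  0.08 ]
terminal t 0.57 [249.5, 134.4, 255.2, 146.9] 251.3 140.0 [0.753 0.007 0.08 ]
terminal t 0.46 [169.7, 163.9, 220.7, 226.3] 195.6 190.0 [0.582 0.187 0.08 ]
terminal c 0.54 [212.5, 184.2, 228.0, 198.5] 219.9 188.6 [ 0.453 -0.044  0.08 ]
terminal c 0.51 [320.8, 228.3, 339.9, 246.3] 329.0 237.1 [ 0.796 -0.048  0.08 ]
cover t 0.53 [148.1, 161.4, 236.3, 228.6] 195.6 191.0 [0.579 0.187 0.08 ]
cover t 0.5 [198.7, 139.6, 226.2, 154.4] 212.1 144.8 [0.736 0.137 0.08 ]
cover c 0.9 [333.1, 200.9, 357.3, 222.4] 345.7 208.6 [0.789 0.069 0.08 ]
```

```bash
python3 - <<'E'
from h import *
t=read_camera('top'); c=read_camera('scene')
save(np.vstack([cv2.resize(t['color'][120:260,90:290],(800,560),interpolation=3)]),'tcrop.png')
save(cv2.resize(c['color'][90:270,180:370],(633,600),interpolation=3),'ccrop.png')
E
```

```text
(no output)
```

View pics/tcrop.png

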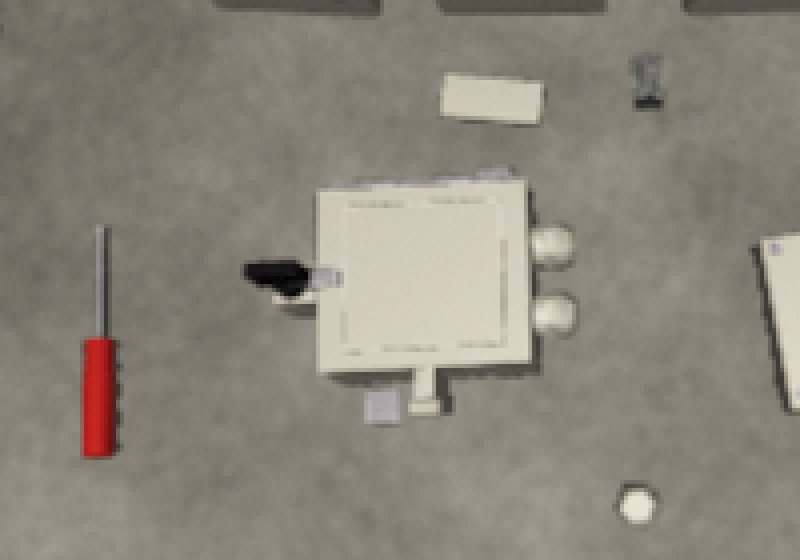

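View pics/ccrop.png

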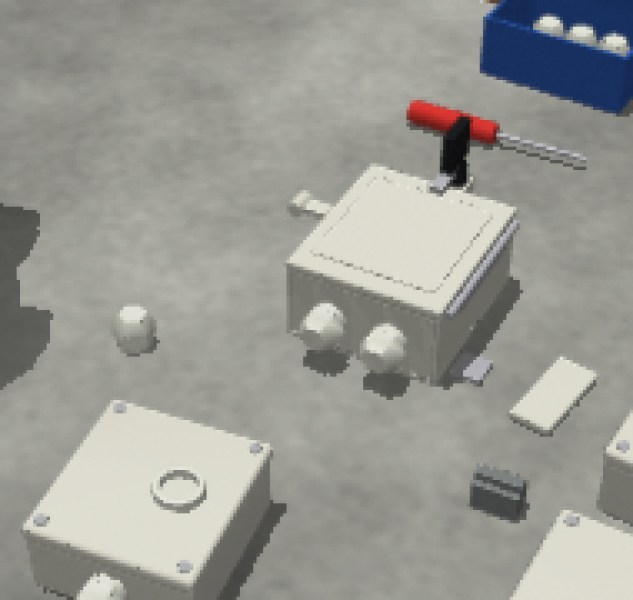

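The box is on the left with the tab facing the robot. In the top crop the lid corners are about (318,190), (527,180), (532,360) and (318,372), the tab is at (425,407), and the black paddle is at about (275,272). I'll fit the box pose to the corners in both views.

```bash
cat >> h.py <<'E'
def w(p,P):
    c,s=np.cos(p[2]),np.sin(p[2]); P=np.atleast_2d(P)
    return np.c_[p[0]+c*P[:,0]-s*P[:,1],p[1]+s*P[:,0]+c*P[:,1],P[:,2]]
E
python3 - <<'E'
from h import *
from scipy.optimize import least_squares
t=read_camera('top'); c=read_camera('scene')
M=np.array([[-.076,.086,.087],[.076,.086,.087],[.076,-.086,.087],[-.076,-.086,.087],[-.107,0,.090]])
ut=np.array([[318,372],[318,190],[527,180],[532,360],[425,404]])/4+[90,120]
uc=np.array([[375,165],[517,210],[437,312],[288,265],[301,201]])/3.333+[180,90]
for use in ('t','c','tc'):
    f=lambda p:np.r_[(proj(t,w(p,M))-ut).ravel()*('t' in use),(proj(c,w(p,M))-uc).ravel()*('c' in use)]
    r=least_squares(f,[.58,.19,0],loss='soft_l1'); print(use,r.x.round(4),f(r.x).round(1))
p=r.x
print(w(p,[[0,.109,.125],[0,.067,.092],[-.107,0,.082],[.079,0,.077]]).round(4))
im=cv2.resize(t['color'][120:260,90:290],(800,560),interpolation=3).copy()
for q in proj(t,w(p,np.r_[M,[[0,.109,.137],[0,.088,.137],[0,.13,.137],[0,.067,.092]]])): cv2.circle(im,tuple(int(v) for v in (q-[90,120])*4+2),4,(255,0,0),1)
im2=cv2.resize(c['color'][110:220,250:370],(600,550),interpolation=3).copy()
for q in proj(c,w(p,np.r_[M,[[0,.109,.137],[0,.088,.137],[0,.13,.137],[0,.067,.092]]])): cv2.circle(im2,tuple(int(v) for v in (q-[250,110])*5+2),4,(255,0,0),1)
save(cv2.resize(np.hstack([im[:550],im2]),(800,314)),'ov.png')
E
```

```text
t [0.5857 0.1844 0.0541] [-0.2  0.2 -0.2 -0.4  0.1 -0.6  0.3  0.4  0.   0.4 -0.  -0.  -0.  -0.
 -0.   0.  -0.  -0.  -0.  -0. ]
c [0.5916 0.182  0.0462] [ 0.  -0.   0.  -0.   0.  -0.   0.  -0.   0.  -0.  -0.8 -0.3  0.9  0.2
  1.1  1.6 -1.1 -0.7 -0.1 -0.6]
tc [0.5878 0.1843 0.0501] [-0.3 -0.6 -0.  -1.1  0.2 -1.1  0.2 -0.2 -0.1 -0.3 -1.6 -0.9  0.  -0.7
  0.5  0.7 -1.7 -1.5 -0.8 -1.3]
[[0.5824 0.2932 0.125 ]
 [0.5845 0.2512 0.092 ]
 [0.481  0.1789 0.082 ]
 [0.6667 0.1883 0.077 ]]
```

View pics/ov.png

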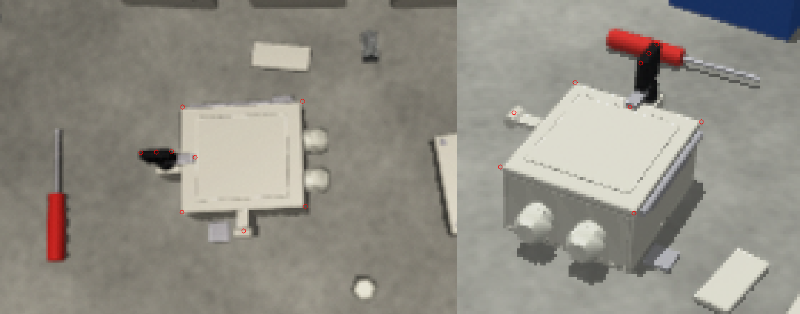

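Request:
{"method": "drive_tool", "body": {"rows": [[0, 0, 0, 0.026, -0.032, 0, 1], [0, 0, 0, 0.026, -0.032, 0, 1], [0, 0, 0, 0.026, -0.032, 0, 1], [0, 0, 0, 0.026, -0.032, 0, 1], [0, 0, 0, 0.026, -0.032, 0, 1], [0, 0, 0, 0.026, -0.032, 0, 1], [0, 0, 0, 0.026, -0.032, 0, 1], [0, 0, 0, 0.026, -0.032, 0, 1]]}}

```text
time: 2.17
tool_pos: [0.3183, -0.3412, 0.2502]
tcp_rot: [3.109, 0.448, 0.001]
wrist_force: [1.5, 0.2, 0.1]
width: 1.002
grip_force: 0.0
```

Request:
{"method": "drive_tool", "body": {"rows": [[0, 0, 0, 0.026, -0.032, 0, 1], [0, 0, 0, 0.026, -0.032, 0, 1], [0, 0, 0, 0.026, -0.032, 0, 1], [0, 0, 0, 0.026, -0.032, 0, 1], [0, 0, 0, 0.026, -0.032, 0, 1], [0, 0, 0, 0.026, -0.032, 0, 1], [0, 0, 0, 0.026, -0.032, 0, 1], [0, 0, 0, 0.026, -0.032, 0, 1]]}}

```text
time: 2.83
tool_pos: [0.4455, -0.0366, 0.2505]
tcp_rot: [3.109, 0.449, 0.002]
wrist_force: [1.0, -0.1, -0.4]
width: 0.998
grip_force: 0.0
```

Request:
{"method": "drive_tool", "body": {"rows": [[0, 0, 0, 0.026, -0.032, 0, 1], [0, 0, 0, 0.026, -0.032, 0, 1], [0, 0, 0, 0.026, -0.032, 0, 1], [0, 0, 0, 0.026, -0.032, 0, 1], [0, 0, 0, 0.026, -0.032, 0, 1], [0, 0, 0, 0.026, -0.032, 0, 1], [0, 0, 0, 0.026, -0.032, 0, 1], [0, 0, 0, 0.026, -0.032, 0, 1]]}}

```text
time: 3.5
tool_pos: [0.5726, 0.2679, 0.2501]
tcp_rot: [3.109, 0.45, 0.001]
wrist_force: [0.7, -0.1, -1.1]
width: 1.001
grip_force: 0.0
```

Request:
{"method": "drive_tool", "body": {"rows": [[0, 0, -7, 0, 0, 0, 1], [0, 0, -7, 0, 0, 0, 1], [0, 0, -7, 0, 0, 0, 1], [0, 0, -7, 0, 0, 0, 1], [0, 0, -7, 0, 0, 0, 1], [0, 0, -7, 0, 0, 0, 1], [0, 0, -7, 0, 0, 0, 1], [0, 0, -7, 0, 0, 0, 1]]}}

```text
time: 4.17
tool_pos: [0.5722, 0.2658, 0.25]
tcp_rot: [2.529, 1.864, 0.0]
wrist_force: [0.7, -0.5, -0.4]
width: 1.001
grip_force: 0.0
```

Request:
{"method": "drive_tool", "body": {"rows": [[0, 0, -7, 0, 0, 0, 1], [0, 0, -7, 0, 0, 0, 1], [0, 0, -6, 0, 0, 0, 1], [0, 0, 0, 0, 0, 0, 1], [0, 0, 0, 0, 0, 0, 1]]}}

```text
time: 4.58
tool_pos: [0.5722, 0.2657, 0.25]
tcp_rot: [2.177, 2.265, 0.0]
wrist_force: [-0.1, 0.4, -0.6]
width: 1.0
grip_force: 0.0
```

```bash
cat >> h.py <<'E'
def wrist():
    s=status.read_state(); p=read_camera('wrist')
    T=np.eye(4); T[:3,:3]=R.from_rotvec(s['tcp_rot']).as_matrix(); T[:3,3]=s['tool_pos']
    p['world_from_camera']=T@np.array(p['mount']); return s,p
def fproj(pic,P):
    T=np.linalg.inv(pic['world_from_camera']); p=(T[:3,:3]@np.atleast_2d(P).T).T+T[:3,3]
    K=np.array(pic['intrinsics']); d=np.c_[p[:,0],-p[:,1],-p[:,2]]
    n=np.hypot(d[:,0],d[:,1]); th=np.arctan2(n,d[:,2])
    return np.c_[K[0,0]*th*d[:,0]/n+K[0,2],K[1,1]*th*d[:,1]/n+K[1,2]]
LID=np.array([[-.076,.086,.087],[.076,.086,.087],[.076,-.086,.087],[-.076,-.086,.087]])
def boxpts(lat=0.):
    c,s=np.cos(lat),np.sin(lat); pts=[]
    for x,y,z in [(.006,.021,.137),(.006,-.021,.137),(-.006,-.021,.137),(-.006,.021,.137),(0,-.042,.095)]:
        pts.append([c*x+s*y,.109-s*x+c*y,z])
    return np.r_[LID,[[-.107,.012,.082],[-.107,-.012,.082]],pts]
E
python3 - <<'E'
from h import *
s,p=wrist(); print(p['intrinsics'],p['mount'])
P=[.587,.184,.052]; np.set_printoptions(suppress=True)
uv=fproj(p,w(P,boxpts())); print(uv.round(0).tolist())
im=cv2.resize(p['color'],(800,600),interpolation=3)
for q in uv: cv2.circle(im,tuple(int(v) for v in q*1.5625),4,(255,0,0),1)
save(im,'w1.png')
E
```

```text
[[297.31863964   0.         255.75840331]
 [  0.         297.31863964 192.99948245]
 [  0.           0.           1.        ]] [[-2.65503311e-04  9.53322476e-01  3.01953948e-01  7.68321707e-02]
 [ 9.99999766e-01  4.43464815e-04 -5.20813610e-04 -3.37116737e-04]
 [-6.30409272e-04  3.01953739e-01 -9.53322371e-01 -1.23434377e-01]
 [ 0.00000000e+00  0.00000000e+00  0.00000000e+00  1.00000000e+00]]
[[191.0, 177.0], [341.0, 176.0], [327.0, 309.0], [205.0, 312.0], [171.0, 241.0], [174.0, 259.0], [276.0, 138.0], [276.0, 189.0], [261.0, 189.0], [261.0, 138.0], [267.0, 197.0]]
```

View pics/w1.png

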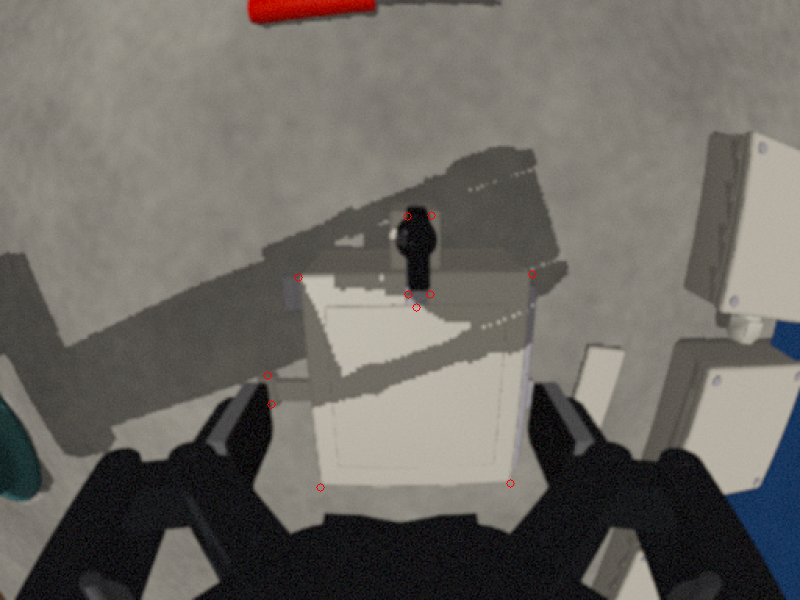

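The wrist view shows the paddle at (406–430, 208–290), about 5 px above where I predicted. That puts the latch axis 2–3 mm farther in +y. I'll align, go down and pinch.

Request:
{"method": "drive_tool", "body": {"rows": [[0, 0, -0.7, 0, 0, 0, 1], [0, 0, 0, 0.03, 0.01, 0.0, 0.7], [0, 0, 0, 0, 0, 0.035, 0.6], [0, 0, 0, 0, 0, 0.03, 0.6], [0, 0, 0, 0, 0, 0.03, 0.6], [0, 0, 0, 0, 0, 0.02, 0.6], [0, 0, 0, 0, 0, 0.01, 0.6], [0, 0, 0, 0, 0, 0, 0.6]], "force": 40}}

```text
time: 5.3
tool_pos: [0.5785, 0.2953, 0.1215]
tcp_rot: [-2.159, -2.279, 0.009]
wrist_force: [-0.3, -0.7, 0.5]
width: 0.598
grip_force: 0.0
```

Request:
{"method": "drive_tool", "body": {"rows": [[0, 0, 0, 0, 0, 0, 0], [0, 0, 0, 0, 0, 0, 0], [0, 0, 0, 0, 0, 0, 0], [0, 0, 0, 0, 0, 0, 0], [0, 0, 0, 0, 0, 0, 0], [0, 0, 0, 0, 0, 0, 0], [0, 0, 0, 0, 0, 0, 0], [0, 0, 0, 0, 0, 0, 0]], "force": 40}}

```text
time: 5.97
tool_pos: [0.5809, 0.2969, 0.1277]
tcp_rot: [2.16, 2.281, 0.003]
wrist_force: [-4.3, 0.7, 5.6]
width: 0.132
grip_force: 41.4
```

Request:
{"method": "drive_tool", "body": {"rows": [[0, 0, 4, 0, 0, 0, 0], [0, 0, 5, 0, 0, 0, 0], [0, 0, 5, 0, 0, 0, 0], [0, 0, 5, 0, 0, 0, 0], [0, 0, 5, 0, 0, 0, 0], [0, 0, 5, 0, 0, 0, 0], [0, 0, 5, 0, 0, 0, 0], [0, 0, 5, 0, 0, 0, 0]]}}

```text
time: 6.63
tool_pos: [0.5821, 0.2964, 0.1277]
tcp_rot: [2.799, 1.423, 0.006]
wrist_force: [-0.2, -2.0, 4.1]
width: 0.135
grip_force: 42.8
```

Request:
{"method": "drive_tool", "body": {"rows": [[0, 0, 5, 0, 0, 0, 0], [0, 0, 5, 0, 0, 0, 0], [0, 0, 5, 0, 0, 0, 0], [0, 0, 5, 0, 0, 0, 0], [0, 0, 5, 0, 0, 0, 0], [0, 0, 5, 0, 0, 0, 0], [0, 0, 5, 0, 0, 0, 0], [0, 0, 4, 0, 0, 0, 0]]}}

```text
time: 7.3
tool_pos: [0.5827, 0.2953, 0.1277]
tcp_rot: [3.114, 0.407, 0.008]
wrist_force: [1.8, -5.3, 3.6]
width: 0.13
grip_force: 42.7
```

Request:
{"method": "drive_tool", "body": {"rows": [[0, 0, 2, 0, 0, 0, 0], [0, 0, 0, 0, 0, 0, 0], [0, 0, 0, 0, 0, 0, 0], [0, 0, 0, 0, 0, 0, 0]]}}

```text
time: 7.63
tool_pos: [0.5827, 0.2953, 0.1277]
tcp_rot: [3.119, 0.36, 0.007]
wrist_force: [1.5, -4.7, 4.6]
width: 0.134
grip_force: 42.9
```

```bash
python3 - <<'E'
from h import *
s=status.read_state(); v=s['tcp_rot']; print(2*np.arctan2(v[1],v[0]),s['torque'],s['wrist_force'],s['width'],s['q'])
E
```

```text
0.23000490375654645 [-1.07201351 -0.16274817 -0.05372605] [ 1.53550129 -4.65550485  4.59874116] 0.1342139086488964 [ 0.43227415  0.31816483  1.77030398 -0.00321503  1.04906843  1.77466222]
```

Request:
{"method": "drive_tool", "body": {"rows": [[0, 0, 0, 0, 0, 0, 0.5], [0, 0, 0, 0, 0, 0, 0.5], [0, 0, 0, 0, 0, 0, 0.5], [0, 0, 0, 0, 0, 0, 0.5], [0, 0, 0, 0, 0, -0.02, 0.5], [0, 0, 0, 0, 0, -0.04, 0.6], [0, 0, 0, 0, 0, -0.04, 0.6], [0, 0, 5, 0, 0, -0.02, 0.6]]}}

```text
time: 8.3
tool_pos: [0.5822, 0.2974, 0.2502]
tcp_rot: [-3.131, -0.222, -0.009]
wrist_force: [1.1, 0.7, 1.6]
width: 0.599
grip_force: 0.0
```

Request:
{"method": "drive_tool", "body": {"rows": [[0, 0, 5, 0, 0, 0, 0.6], [0, 0, 0, -0.027, 0.027, 0, 0.6], [0, 0, 0, -0.027, 0.027, 0, 0.6], [0, 0, 0, -0.027, 0.027, 0, 0.6], [0, 0, 0, -0.027, 0.027, 0, 0.6], [0, 0, 0, 0, 0, 0, 0.6], [0, 0, 0, 0, 0, 0, 0.6]]}}

```text
time: 8.88
tool_pos: [0.4772, 0.1816, 0.2447]
tcp_rot: [-3.14, -0.084, 0.0]
wrist_force: [0.3, 1.0, 0.3]
width: 0.602
grip_force: 0.0
```

```bash
python3 - <<'E'
from h import *
s,p=wrist(); v=s['tcp_rot']; print(2*np.arctan2(v[1],v[0]),s['tool_pos'])
P=[.587,.186,.052]
uv=fproj(p,w(P,boxpts(1.4))); print(uv.round(0).tolist())
for m in masks_of(p,'pull_tab')[:2]: print(m['score'],m['bbox'])
im=cv2.resize(p['color'],(800,600),interpolation=3)
for q in uv: cv2.circle(im,tuple(int(v) for v in q*1.5625),4,(255,0,0),1)
save(im,'w2.png')
E
```

```text
-6.229814563394573 [0.47715182 0.18155261 0.24468932]
[[169.0, 148.0], [168.0, -3.0], [346.0, -2.0], [344.0, 149.0], [245.0, 177.0], [269.0, 177.0], [125.0, 42.0], [134.0, 91.0], [121.0, 94.0], [113.0, 47.0], [149.0, 114.0]]
0.67 [165.8, 0.0, 349.9, 188.3]
```

View pics/w2.png

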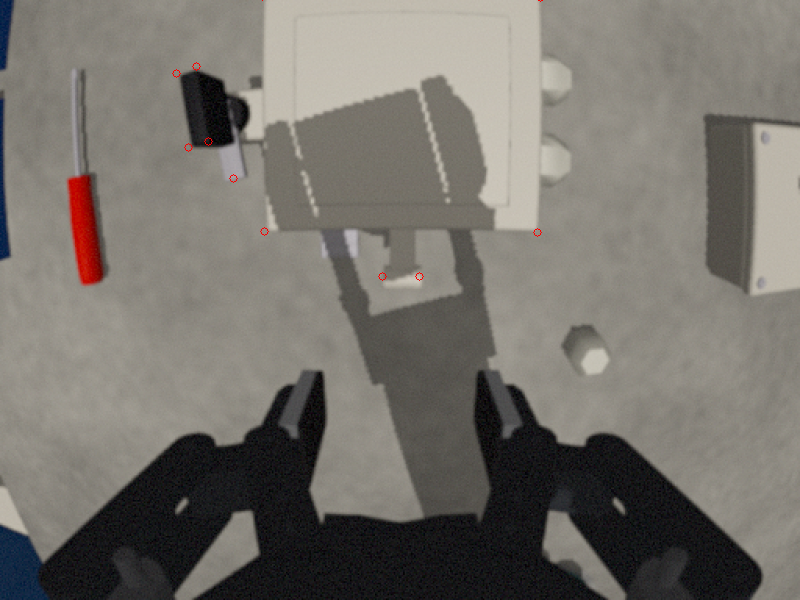

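The latch is open, with its tongue clear of the lid edge. The tab bar is at (383–424, 267–288), within about 1.5 mm of prediction. Next I go down to it and pinch its ends.

Request:
{"method": "drive_tool", "body": {"rows": [[0, 0, 0, 0.003, 0.003, 0.035, 0.6], [0, 0, 0, 0, 0, 0.035, 0.6], [0, 0, 0, 0, 0, 0.035, 0.6], [0, 0, 0, 0, 0, 0.03, 0.6], [0, 0, 0, 0, 0, 0.02, 0.6], [0, 0, 0, 0, 0, 0.006, 0.6], [0, 0, 0, 0, 0, 0, 0.6], [0, 0, 0, 0, 0, 0, 0.6]]}}

```text
time: 9.65
tool_pos: [0.4831, 0.1805, 0.0846]
tcp_rot: [-3.14, -0.087, -0.001]
wrist_force: [1.1, -0.8, 0.6]
width: 0.599
grip_force: 0.0
```

Request:
{"method": "drive_tool", "body": {"rows": [[0, 0, 0, 0, 0, 0, 0], [0, 0, 0, 0, 0, 0, 0], [0, 0, 0, 0, 0, 0, 0], [0, 0, 0, 0, 0, 0, 0], [0, 0, 0, 0, 0, 0, 0], [0, 0, 0, 0, 0, 0, 0], [0, 0, 0, 0, 0, 0, 0]], "force": 40}}

```text
time: 10.23
tool_pos: [0.4835, 0.1802, 0.0852]
tcp_rot: [-3.139, -0.086, -0.006]
wrist_force: [3.9, 1.2, 2.2]
width: 0.267
grip_force: 40.9
```

```bash
python3 - <<'E'
import numpy as np
H,L,h=np.array([.079,.077]),.186,.005
prev=None
for k in range(0,25):
    th=1.047*k/24; p=H+[-L*np.cos(th)+h*np.sin(th),L*np.sin(th)+h*np.cos(th)]
    if prev is not None: print(k,round(np.degrees(th),1),((p-prev)*1000).round(1))
    prev=p
E
```

```text
1 2.5 [0.4 8.1]
2 5.0 [0.7 8.1]
3 7.5 [1.1 8. ]
4 10.0 [1.4 8. ]
5 12.5 [1.8 7.9]
6 15.0 [2.1 7.8]
7 17.5 [2.5 7.7]
8 20.0 [2.8 7.6]
9 22.5 [3.1 7.5]
10 25.0 [3.5 7.3]
11 27.5 [3.8 7.2]
12 30.0 [4.1 7. ]
13 32.5 [4.4 6.8]
14 35.0 [4.7 6.6]
15 37.5 [5.  6.4]
16 40.0 [5.2 6.2]
17 42.5 [5.5 6. ]
18 45.0 [5.8 5.7]
19 47.5 [6.  5.5]
20 50.0 [6.2 5.2]
21 52.5 [6.5 4.9]
22 55.0 [6.7 4.6]
23 57.5 [6.9 4.3]
24 60.0 [7. 4.]
```

Request:
{"method": "drive_tool", "body": {"rows": [[0, 0, 0, 0.0004, 0, -0.008, 0], [0, 0, 0, 0.0007, 0, -0.008, 0], [0, 0, 0, 0.0011, 0, -0.008, 0], [0, 0, 0, 0.0014, 0, -0.008, 0], [0, 0, 0, 0.0018, 0, -0.008, 0], [0, 0, 0, 0.0021, 0, -0.0078, 0], [0, 0, 0, 0.0025, 0, -0.0077, 0], [0, 0, 0, 0.0028, 0, -0.0076, 0]]}}

```text
time: 10.9
tool_pos: [0.4941, 0.1808, 0.1463]
tcp_rot: [-3.14, -0.085, 0.002]
wrist_force: [4.6, 3.9, -6.3]
width: 0.268
grip_force: 39.7
```

Request:
{"method": "drive_tool", "body": {"rows": [[0, 0, 0, 0.0031, 0, -0.0075, 0], [0, 0, 0, 0.0035, 0, -0.0073, 0], [0, 0, 0, 0.0038, 0, -0.0072, 0], [0, 0, 0, 0.0041, 0, -0.007, 0], [0, 0, 0, 0.0044, 0, -0.0068, 0], [0, 0, 0, 0.0047, 0, -0.0066, 0], [0, 0, 0, 0.005, 0, -0.0064, 0], [0, 0, 0, 0.0052, 0, -0.0062, 0]]}}

```text
time: 11.57
tool_pos: [0.5271, 0.1825, 0.2017]
tcp_rot: [-3.14, -0.086, 0.006]
wrist_force: [-0.1, 5.1, -4.5]
width: 0.267
grip_force: 39.3
```

Forces are low and the tab is still held, so I'll carry on to 60°.

Request:
{"method": "drive_tool", "body": {"rows": [[0, 0, 0, 0.0055, 0, -0.006, 0], [0, 0, 0, 0.0058, 0, -0.0057, 0], [0, 0, 0, 0.006, 0, -0.0055, 0], [0, 0, 0, 0.0062, 0, -0.0052, 0], [0, 0, 0, 0.0065, 0, -0.0049, 0], [0, 0, 0, 0.0067, 0, -0.0046, 0], [0, 0, 0, 0.0069, 0, -0.0043, 0], [0, 0, 0, 0.007, 0, -0.004, 0]]}}

```text
time: 12.23
tool_pos: [0.5774, 0.1853, 0.242]
tcp_rot: [-3.14, -0.086, 0.007]
wrist_force: [-3.4, 3.1, -2.5]
width: 0.267
grip_force: 39.3
```

Request:
{"method": "drive_tool", "body": {"rows": [[0, 0, 0, 0, 0, 0, 0], [0, 0, 0, 0, 0, 0, 0], [0, 0, 0, 0, 0, 0, 0], [0, 0, 0, 0, 0, 0, 0], [0, 0, 0, 0, 0, 0, 0], [0, 0, 0, 0, 0, 0, 0]]}}

```text
time: 12.73
tool_pos: [0.5774, 0.1853, 0.2419]
tcp_rot: [-3.14, -0.086, 0.005]
wrist_force: [-2.9, 3.8, -0.6]
width: 0.269
grip_force: 40.1
```

```bash
python3 - <<'E'
from h import *
s,p=wrist(); c=read_camera('scene'); t=read_camera('top')
P=[.587,.1855,.052]; T=s['tool_pos']; print(T,s['wrist_force'],s['torque'])
co,si=np.cos(P[2]),np.sin(P[2]); bx=co*(T[0]-P[0])+si*(T[1]-P[1]); dx,dz=.079-bx,T[2]-.077
print('box x',bx,'r',np.hypot(dx,dz),'ang',np.degrees(np.arctan2(dz,dx)-np.arctan2(.005,.186)))
def lid(th):
    pts=[]
    for r,y,h in [(.155,.086,.005),(.155,-.086,.005),(.003,.086,.01),(.003,-.086,.01),(.186,.012,.005),(.186,-.012,.005)]:
        pts.append([.079-r*np.cos(th)+h*np.sin(th),y,.077+r*np.sin(th)+h*np.cos(th)])
    return w(P,pts)
a=cv2.resize(c['color'][70:220,230:380],(600,600),interpolation=3)
for q in proj(c,lid(1.047)): cv2.circle(a,tuple(int(v) for v in (q-[230,70])*4+2),4,(255,0,0),1)
b=cv2.resize(p['color'],(800,600),interpolation=3)
for q in fproj(p,lid(1.047)): cv2.circle(b,tuple(int(v) for v in q*1.5625),4,(255,0,0),1)
save(cv2.resize(np.hstack([a,b]),(800,343)),'end.png')
E
```

```text
[0.57737521 0.18525928 0.24191564] [-2.86799035  3.77073144 -0.64428691] [0.73949423 0.57955856 0.01562469]
box x -0.009624289667673527 r 0.18722028105261457 ang 60.206948584541955
```

View pics/end.png

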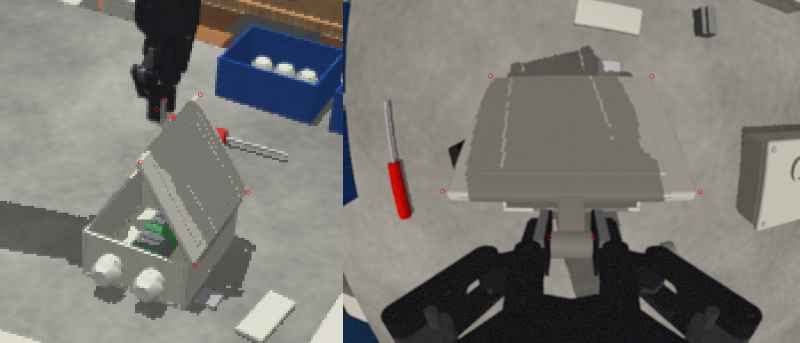

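The lid looks to be near 60°, but the wrist overlay suggests it may be slightly lower, so I'll measure the angle more carefully.

```bash
python3 - <<'E'
from h import *
s,p=wrist(); c=read_camera('scene')
P=[.587,.1855,.052]
def lid(th):
    pts=[[.079-r*np.cos(th)+h*np.sin(th),y,.077+r*np.sin(th)+h*np.cos(th)] for r,y,h in [(.155,.086,.01),(.155,-.086,.01),(.155,-.086,0),(.155,.086,0)]]
    return w(P,pts)
cols={52:(255,0,0),56:(255,255,0),60:(0,255,0),64:(0,0,255)}
a=cv2.resize(c['color'][90:165,260:335],(600,600),interpolation=2)
b=cv2.resize(p['color'][90:170,150:310][:, :],(800,400),interpolation=2)
b=cv2.resize(p['color'][80:165,60:235],(800,389),interpolation=2)
sc=800/175
for d,col in cols.items():
    q=(proj(c,lid(np.radians(d)))-[260,90]+.5)*8; cv2.polylines(a,[q.astype(int)],True,col,1)
    q=(fproj(p,lid(np.radians(d)))-[60,80]+.5)*sc; cv2.polylines(b,[q.astype(int)],True,col,1)
save(a,'e1.png'); save(b,'e2.png')
E
```

```text
(no output)
```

View pics/e1.png

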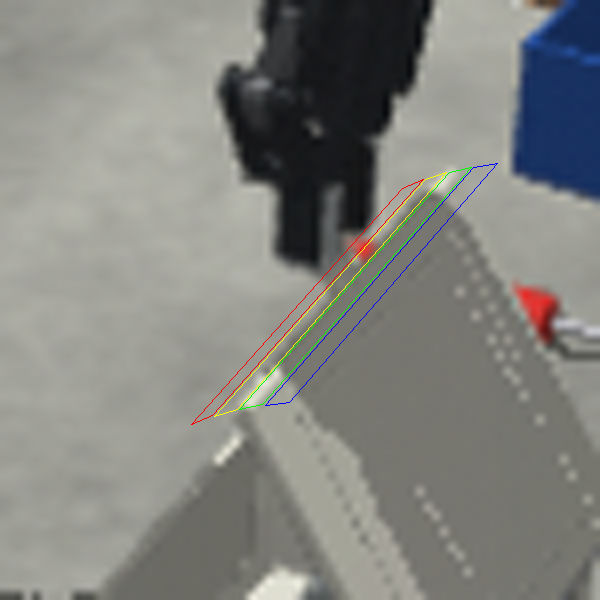

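View pics/e2.png

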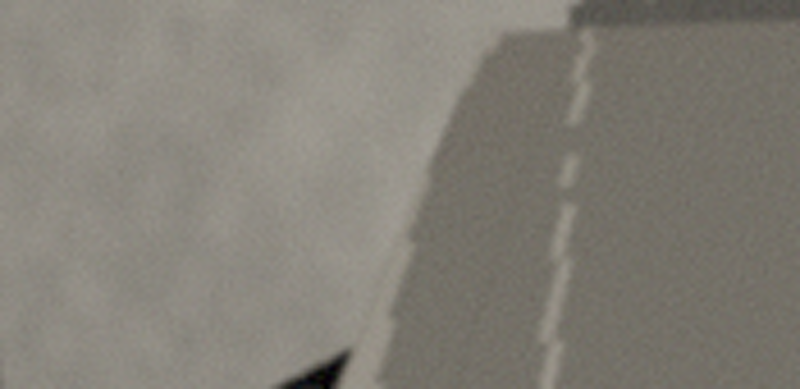

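Request:
{"method": "drive_tool", "body": {"rows": [[0, 0, 0, 0.0015, 0, -0.0009, 0], [0, 0, 0, 0.0015, 0, -0.0009, 0], [0, 0, 0, 0, 0, 0, 0], [0, 0, 0, 0, 0, 0, 0], [0, 0, 0, 0, 0, 0, 0], [0, 0, 0, 0, 0, 0, 0], [0, 0, 0, 0, 0, 0, 0]]}}

```text
time: 13.57
tool_pos: [0.58, 0.1854, 0.2435]
tcp_rot: [-3.14, -0.086, 0.006]
wrist_force: [-3.3, 4.2, -1.7]
width: 0.267
grip_force: 40.1
```

```bash
python3 - <<'E'
from h import *
s,p=wrist(); c=read_camera('scene'); print(s['tool_pos'])
P=[.587,.1855,.052]
for pp,n in((p,'w'),(c,'c')):
    for m in masks_of(pp,'lid')[:1]: print(n,m['score'],m['bbox'])
for d in range(52,68,2):
    th=np.radians(d)
    X=w(P,[[.079-r*np.cos(th)+h*np.sin(th),y,.077+r*np.sin(th)+h*np.cos(th)] for r,y,h in [(.155,.086,.01),(.155,-.086,.01),(.155,.086,0),(.155,-.086,0),(.186,.012,.005),(.186,-.012,.005)]])
    print(d,fproj(p,X).round(0).tolist())
save(cv2.resize(p['color'][140:300,100:420],(800,400),interpolation=2),'e3.png')
E
```

```text
[0.58004121 0.18541731 0.24345194]
w 0.91 [115.6, 85.7, 395.3, 291.9]
c 0.93 [291.3, 113.1, 339.0, 187.7]
52 [[122.0, 233.0], [389.0, 233.0], [128.0, 240.0], [384.0, 240.0], [235.0, 288.0], [277.0, 288.0]]
54 [[119.0, 228.0], [392.0, 229.0], [125.0, 236.0], [386.0, 236.0], [234.0, 284.0], [277.0, 284.0]]
56 [[116.0, 223.0], [395.0, 224.0], [122.0, 232.0], [389.0, 232.0], [233.0, 280.0], [278.0, 280.0]]
58 [[113.0, 218.0], [398.0, 219.0], [119.0, 227.0], [392.0, 228.0], [233.0, 275.0], [279.0, 275.0]]
60 [[110.0, 212.0], [401.0, 213.0], [116.0, 222.0], [395.0, 223.0], [232.0, 269.0], [280.0, 269.0]]
62 [[107.0, 206.0], [404.0, 206.0], [113.0, 217.0], [398.0, 217.0], [231.0, 262.0], [281.0, 262.0]]
64 [[105.0, 199.0], [407.0, 199.0], [110.0, 211.0], [401.0, 211.0], [230.0, 254.0], [282.0, 254.0]]
66 [[102.0, 191.0], [410.0, 192.0], [107.0, 204.0], [404.0, 205.0], [229.0, 246.0], [283.0, 246.0]]
```

View pics/e3.png

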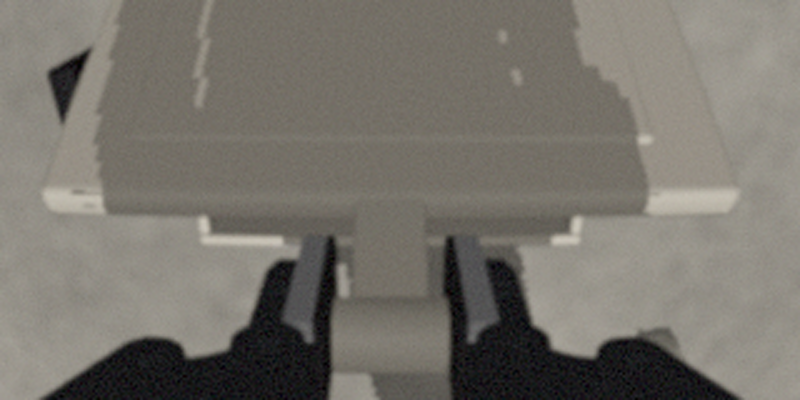

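The wrist view puts the front edge at rows 216–225 and the bar at row 274, which gives about 59°. The arm position gives about 60°. Both are well inside 55–65°, and the tab is pinched firmly at 40 N, so I'm handing in.

```bash
python3 -c "
from workcell import workorder
print(workorder.finish_job())"
```

```text
the job is handed in; nothing more can be done
None
```

I turned the latch about 80° clockwise to open, lifted the lid to about 60° (59–60° measured) and handed the job in with the gripper still holding it by the tab at 40 N; no loose part was touched as far as I could see, and no verdict came back.

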